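# Unlock the core rack and take out the empty core

## Task

First lift the retaining bar out of the two open brackets of the rack and lay it flat on the floor of the steel tool tray, grip tab up. Then take the hollow cardboard core that the bar held out of its nest in the rack and stand it upright on the floor of the small open bin near the front of the worktop. Set both down, do not drop them from a height.

Things in the scene. Friction and masses are not known exactly. Their poses are not given: they have to be found in the camera images.
- retaining_bar: Flat steel bar 24x160x10 mm (x,y,z) with upright black grip tab mid-top: 14 mm thick (x), 44 long (y), 10 to 46 mm above the underside. 0.11-0.22 kg. Origin: centre of underside; y along it, z up. Lies loose in two slotted brackets of a fixed rack (brackets 136 mm apart along y, 48 wide in x, tops 131 mm above worktop); slots open upward, 20 mm deep, 2 mm play. Lift straight up over 25 mm.
- core: Hollow brown cardboard tube, 33 mm diameter, 100 tall, 0.04 kg. Origin: centre of lower end; z up. Stands under the bar in one of the rack's two nests (38 mm wide, 22 deep), 30 mm from the middle along the bar's y; the other nest holds a solid roller with a thin shaft end. Top 108 mm above worktop, 4 below the bar. Grip near the top, across the rack (bar's starting x). Not the loose one outside.
- tool_tray: Shallow open tray of bare folded steel, fixed on the worktop, 128x208 mm (x,y), rim 18 mm high, 2 mm walls; inner floor 124x204 mm, 2 mm above the origin. Origin: centre of underside; y along its length, z up. The bar fits laid along y.
- small_bin: Small open blue parts bin, fixed near the worktop's front, 115x76 mm (x,y) over the rim, 52 mm high, walls sloping: opening about 100x62 mm at the rim, 92x52 at the floor, which lies 2 mm above the origin. Origin: centre of underside; x along its length, z up. The core stands in its middle and sticks out 50 mm above the rim.
There are look-alikes about, which are no part of the job. There is more than one size of the retaining_bar; the job needs the largest.

How it is judged:
On the way:
1. the retaining bar lies flat on the tool tray's floor, released, while the core still stands in the rack (x of retaining_bar in the frame of tool_tray between -0.058 and 0.058 m and y of retaining_bar in the frame of tool_tray between -0.05 and 0.05 m and z of retaining_bar in the frame of tool_tray between -0.002 and 0.007 m and angle between retaining_bar's own z axis and vertical below 0.12 rad and linear speed of retaining_bar below 0.03 m/s and contact force between the fingers and retaining_bar below 0.1 N and distance of core from where it was at the start of the episode below 0.03 m), for 0.2 s.
At the end, for the whole second after the job is handed in: The bar lies grip tab up on the tool tray's floor (underside less than 7 mm above the tray's underside, level within 7 degrees); the core stands on the small bin's floor within 20 degrees of upright, lower end under 20 mm above the bin's underside; both at rest and released (x of retaining_bar in the frame of tool_tray between -0.058 and 0.058 m and y of retaining_bar in the frame of tool_tray between -0.05 and 0.05 m and z of retaining_bar in the frame of tool_tray between -0.002 and 0.007 m and angle between retaining_bar's own z axis and vertical below 0.12 rad and linear speed of each of retaining_bar, core below 0.03 m/s and x of core in the frame of small_bin between -0.045 and 0.045 m and y of core in the frame of small_bin between -0.03 and 0.03 m and z of core in the frame of small_bin between -0.004 and 0.02 m and angle between core's own z axis and vertical below 0.35 rad); the robot touches nothing.
It fails at once if the bar is dropped: falls free faster than 1.2 m/s, as from over 70 mm (linear speed of retaining_bar above 1.2 m/s and contact force between the fingers and retaining_bar below 0.1 N).
It fails at once if the core is dropped: falls free faster than 1.2 m/s, as from over 70 mm (linear speed of core above 1.2 m/s and contact force between the fingers and core below 0.1 N).
It also fails if it takes over 61 s, if anything falls off the work surface, if the arm or the gripper's body presses on something with over 40 N, if the wrist force passes 120 N, or if a joint passes its speed limit or range.

## Robot

A 7-joint arm with a two-finger parallel gripper is mounted at the origin on a cart in front of the work surface, level with it; the furniture and walls round the work are solid. World frame = base frame: x ahead of the robot, y to its left, z up, the work surface at z = 0. Lengths are in m, angles in rad, forces in N, time in s.
With the tool pointing down it reaches from about 0.425 to 0.95 m from the base axis. Payload 4.7 kg.
Tool frame: the origin (TCP) lies on the centre line of the jaws, within the pads' length; the fingertips stand 19 mm ahead of it and the grasp point (between the pads) is the TCP (tip_extent is the distance from the TCP to the fingertips, in m); z points along the fingers, y is the line along which they close (so a half turn about z gives the same grasp; the last joint's range is limited). The gripper opens to 87 mm and grips with 3 to 60 N. Pads are 19 mm wide; open, the fingers measure 117 mm over their backs; the gripper's body (75 mm by 190 mm) begins 51 mm behind the grasp point.
Start: joints at [-1.342, 0.469, -0.049, 1.532, 0.024, 1.141, -0.082], TCP at [0.172, 0.653, 0.242] pointing down, gripper open.
Joint ranges: [-2.59, 2.59], [-0.33, 1.99], [-1.39, 1.29], [0.1, 2.45], [-1.04, 4.18], [0.21, 1.99], [-2.66, 2.66]. Speed limits (rad/s): [2.57, 2.57, 3.14, 3.14, 3.14, 3.14, 3.14].

## Interface

Orientations are given as a 3x3 rotation matrix whose columns are the frame's x, y, z axes.
In Python, from workcell import reach, line_to, set_joints, let_go, clamp, pause, solve_ik, read_state, grab_frame, camera_model, MotionError, job_done, tip_extent gives the robot as it stands. Calls block until the motion is done:
- reach(position, orientation): joint-space move of the TCP to a pose.
- line_to(position, rot=None, velocity=0.15, force_limit=None): straight line of the TCP; rot=None keeps the orientation; velocity is the mean speed in m/s. With force_limit (N) it stops when the force on the tool has changed by that much, and returns True; else False.
- set_joints(angles): joint-space move.
- let_go() and clamp(newtons=None): open the fingers fully, or close them until they stop; newtons is the grip in N (None keeps the last).
- pause(seconds).
- solve_ik(position, orientation): joint angles nearest the present ones, or None.
- read_state(): the state.
- grab_frame(name): name is "side" or "top"; returns the picture (420x560x3 uint8, red, green, blue); there is no depth.
- camera_model(name): a dict with "mtx" (3x3 intrinsics, pixels), "k1" (the pictures are not rectified: a ray, as slopes to the right and down, at radius r is drawn at 1 + k1 r^2 times it, then the intrinsics apply), "extrinsics" (4x4, takes a point from camera to world coordinates). Camera axes: x right, y up, looking along -z (the intrinsics and any distortion apply to the point x, -y, -z); pixel columns grow to the right and rows downward; lengths in m; the calibration is good to about 2 mm. A picture is of the moment at which its call begins. camera_model takes no time and is no camera call.
A pose or a line that the arm cannot do raises MotionError and nothing moves.
- job_done(): hands the job in; it is judged then, once.
The state is a dict: "t": time; "joint_positions": joint angles; "qvel": joint speeds; "tau": joint torques, N m; "tcp_pos": TCP position; "orientation": TCP orientation; "ft_force": force on the tool from outside, world axes, zero at the start; "torque": the same for the moment, N m; "opening": finger opening in m; "grip_force": force on a finger pad.
Only numpy, scipy, OpenCV 4.12 (cv2) and the standard library are available. Lean on these libraries where they do the work, as an engineer would, in place of code of your own. Each camera call takes 0.05 s, during which the arm holds its last target. There are 200 camera calls.

## Working session

There is one attempt and no reset: what is moved stays moved. The work goes in short steps, each a Python script; the robot and the scene stay as the last script left them, time stands still between calls to the robot, and variables do not carry over. Pictures are saved under pics/ and viewed, at most 10 in all, crops included, and the job is handed in when it is done.

```bash
mkdir -p pics
cat > h.py <<'E'
import numpy as np, cv2
from workcell import *
def ray(cam,u,v):
    m=camera_model(cam);K=np.array(m["mtx"]);k=m["k1"];T=np.array(m["extrinsics"])
    p=cv2.undistortPoints(np.array([[[u,v]]],float),K,np.array([k,0,0,0.]))[0,0]
    d=T[:3,:3]@np.array([p[0],-p[1],-1.]);return T[:3,3],d
def onz(cam,u,v,z):
    o,d=ray(cam,u,v);return o+d*(z-o[2])/d[2]
def tri(a,b):
    (o,d),(p,e)=ray("top",*a),ray("side",*b)
    s=np.linalg.lstsq(np.c_[d,-e],p-o,rcond=None)[0]
    A,B=o+d*s[0],p+e*s[1];return (A+B)/2,np.linalg.norm(A-B)
def proj(cam,P):
    m=camera_model(cam);T=np.linalg.inv(np.array(m["extrinsics"]));q=T[:3,:3]@np.array(P)+T[:3,3]
    x=np.array([q[0]/-q[2],-q[1]/-q[2]]);x=x*(1+m["k1"]*(x@x));K=np.array(m["mtx"]);return K[:2,:2]@x+K[:2,2]
def snap(cam,f):
    im=cv2.cvtColor(grab_frame(cam),cv2.COLOR_RGB2BGR);cv2.imwrite(f"pics/{f}.png",im);return im
E
python3 - <<'E'
from h import *
for c in("top","side"):
    im=snap(c,c+"0");m=camera_model(c);print(c,np.round(m["extrinsics"],3).tolist(),np.round(m["mtx"],1).tolist(),m["k1"])
    cv2.imwrite(f"pics/{c}0b.png",cv2.resize(im,(800,600),interpolation=cv2.INTER_CUBIC))
print(read_state())
E
```

```text
top [[0.025, 0.992, -0.121, 0.376], [-0.999, 0.029, 0.025, 0.091], [0.028, 0.12, 0.992, 1.255], [0.0, 0.0, 0.0, 1.0]] [[406.9, 0.0, 273.8], [0.0, 406.9, 208.5], [0.0, 0.0, 1.0]] -0.06506597145497532
side [[0.829, 0.272, -0.489, -0.006], [-0.559, 0.388, -0.733, -0.711], [-0.009, 0.881, 0.474, 0.61], [0.0, 0.0, 0.0, 1.0]] [[412.6, 0.0, 282.2], [0.0, 412.6, 210.4], [0.0, 0.0, 1.0]] 0.020419614392139733
{'t': 0.1, 'joint_positions': array([-1.34191405,  0.46932791, -0.04857969,  1.53357929,  0.02414115,
        1.14101473, -0.0823155 ]), 'qvel': array([-2.65268698e-04, -2.13978947e-03, -1.83039417e-03, -2.91508336e-03,
       -6.40891917e-04,  6.58434006e-05, -7.29273049e-04]), 'tau': array([ 2.63852680e-04, -5.09169173e+01, -8.14490137e-02, -2.36828703e+01,
       -6.15378935e-02,  3.44020687e-02,  6.14719693e-05]), 'tcp_pos': array([0.17195761, 0.65219908, 0.24062444]), 'orientation': array([[-9.66962135e-01,  2.54919818e-01, -3.40870226e-04],
       [ 2.54920023e-01,  9.66960631e-01, -1.70890072e-03],
       [-1.06024570e-04, -1.73933693e-03, -9.99998482e-01]]), 'ft_force': array([0.34989897, 0.29159335, 0.07818528]), 'torque': array([-0.04421459, -0.00383687, -0.00579637]), 'grip_force': 0.0, 'opening': 0.08707807253934051}
```

View pics/top0b.png

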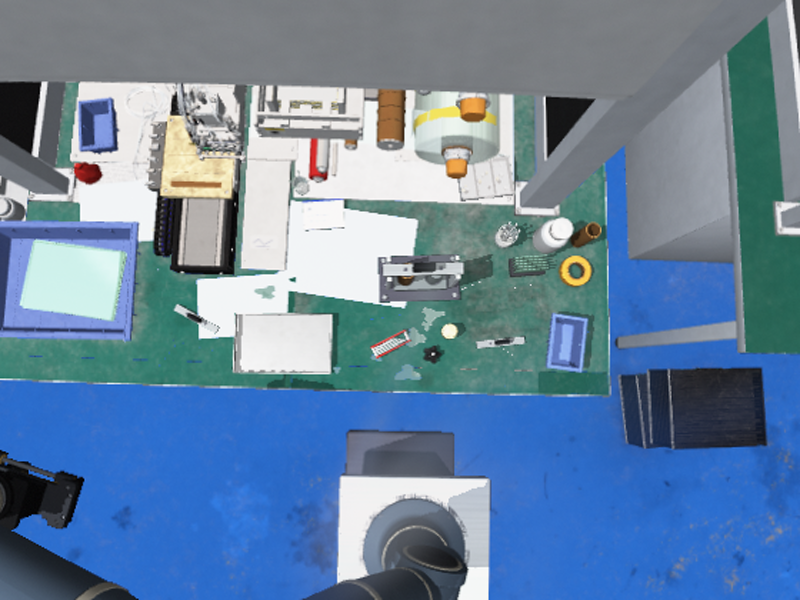

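View pics/side0b.png

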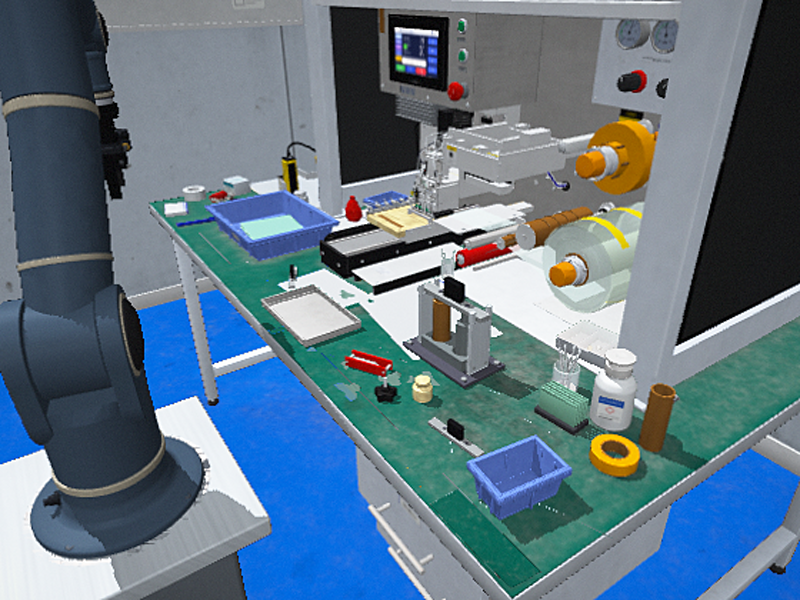

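The top view (800x600 scale) shows the rack at about (420,277), the tray at (283,343) and the bin at (567,342). In the side view they are at (450,330), (312,315) and (520,475). The bar in the rack carries a black tab at about (427,267) top and (455,290) side. The loose bars outside are smaller look-alikes. I'll zoom in next.

Run:
```python
from h import *
t=cv2.imread("pics/top0.png");s=cv2.imread("pics/side0.png")
def crop(im,x,y,w,h,k):return cv2.resize(im[y:y+h,x:x+w],None,fx=k,fy=k,interpolation=cv2.INTER_CUBIC)
a=np.zeros((600,800,3),np.uint8)
a[:300,:400]=crop(t,255,165,80,60,5)      # rack top
a[:300,400:800]=crop(s,275,180,100,75,4)  # rack side
a[300:600,:400]=crop(t,150,205,100,75,4)  # tray top
a[300:600,400:800]=crop(s,320,295,100,75,4) # bin side
cv2.imwrite("pics/m1.png",a)
for n,(u,v),z in[("rack",(420,265),.131),("tray",(283,343),.018),("bin",(567,342),.05)]:print(n,onz("top",u*.7,v*.7,z))
```

```text
rack [0.57899078 0.00811012 0.131     ]
tray [0.42309601 0.28704742 0.018     ]
bin [ 0.43941095 -0.31079124  0.05      ]
```

View pics/m1.png

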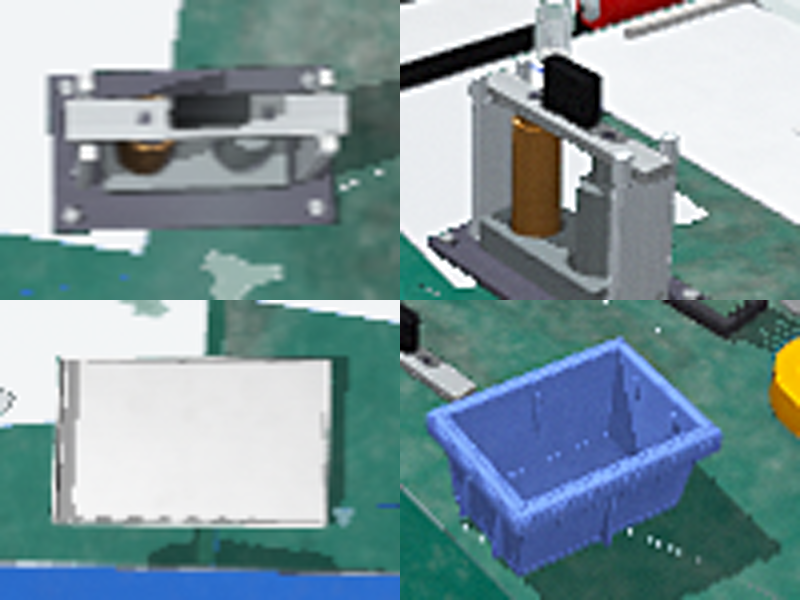

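The crops show the bar in the rack running along image x (world y), with its tab at crop 1 (172..250, 90..127). The cardboard core is on the +y side and the grey roller on the -y side. The tray and the empty bin are nearly axis-aligned. Now I'll measure them.

Run:
```python
from h import *
t=cv2.imread("pics/top0.png");s=cv2.imread("pics/side0.png")
# tab: dark pixels
g=cv2.cvtColor(t,cv2.COLOR_BGR2GRAY)
print(g[180:194,286:308])
hs=cv2.cvtColor(t,cv2.COLOR_BGR2HSV)
def big(m,x,y,w,h):
    k=np.zeros_like(m);k[y:y+h,x:x+w]=m[y:y+h,x:x+w]
    c=max(cv2.findContours(k,cv2.RETR_EXTERNAL,cv2.CHAIN_APPROX_NONE)[0],key=cv2.contourArea);return c
# bright bar in rack
c=big(((g>150)*255).astype(np.uint8),268,180,58,16);print("bar",cv2.minAreaRect(c),cv2.boundingRect(c))
c=big(((g>165)*255).astype(np.uint8),155,215,82,52);r=cv2.minAreaRect(c);print("tray",r)
P=np.array([onz("top",*p,.018)[:2] for p in cv2.boxPoints(r)]);print(P,P.mean(0))
c=big(cv2.inRange(hs,(105,70,60),(125,255,255)),370,210,50,60);r=cv2.minAreaRect(c);print("bin",r)
P=np.array([onz("top",*p,.052)[:2] for p in cv2.boxPoints(r)]);print(P,P.mean(0))
h2=cv2.cvtColor(s,cv2.COLOR_BGR2HSV)
g2=cv2.cvtColor(s,cv2.COLOR_BGR2GRAY)
c=big(((g2<40)*255).astype(np.uint8),308,190,22,26);print("side tab",cv2.boundingRect(c),cv2.minAreaRect(c))
c=big(cv2.inRange(h2,(5,100,40),(22,255,255)),295,205,30,40);print("core side",cv2.boundingRect(c),cv2.minAreaRect(c))
c=big(cv2.inRange(hs,(5,80,30),(22,255,255)),270,180,30,25);print("core top",cv2.boundingRect(c))
c=big(cv2.inRange(h2,(105,70,60),(125,255,255)),320,295,90,75);print("bin side",cv2.approxPolyDP(c,4,True)[:,0].tolist())
```

```text
[[107 107 107 108 107 107 108 108 109  87  74  76  77  78 102 112 113 114
  114 114 115 115]
 [107 106 105 106  83  70  70  72  73  74  74  75  78  80 103 112 113 114
  115 114 116 115]
 [107  84  69  70  71  70  71  72  72  74  75  76  78  80 104 113 114 114
  115 116 115 116]
 [ 66  71  69  70  69  69  70  71  61  57  76  83  83  87  90  79  76  77
   78  86  90  90]
 [154 138 111  70  38  32  35  37  40  43  46  48  51  55  57  59  62  64
   65 131 151 151]
 [210 210 181  94  35  37  41  41  43  46  49  51  54  57  59  62  65  66
   67 126 147 147]
 [213 212 182  95  37  41  42  44  47  49  50  54  56  58  61  64  65  67
   68 127 149 127]
 [215 215 139  41  37  44  45  47  51  52  54  56  59  62  63  65  68  68
   69 130 149 121]
 [212 211 153  63  32  34  35  36  40  43  44  48  49  54  56  59  61  62
   71 130 148 128]
 [214 214 157  64  26  27  32  34  37  43  45  49  52  55  58  61  63  66
  107 190 210 211]
 [220 220 189 107  56  58  58  68  73 106 120 120 120 121 122 122 123 189
  210 210 209 208]
 [215 214 214 213 213 213 213 213 212 212 212 211 210 210 214 216 215 214
  2
[... 325 characters left out ...]
)
tray ((193.5, 238.0), (46.0, 77.0), 90.0)
[[0.49561935 0.42211299]
 [0.50238602 0.18735778]
 [0.36310673 0.18223426]
 [0.35648529 0.41409792]] [0.42939935 0.30145074]
bin ((396.45538330078125, 239.493896484375), (26.79745101928711, 38.32711410522461), 7.765166282653809)
[[ 0.38675422 -0.26023306]
 [ 0.50074108 -0.2765197 ]
 [ 0.49197046 -0.35817889]
 [ 0.37768108 -0.34092112]] [ 0.43928671 -0.30896319]
side tab (310, 194, 16, 18) ((317.4999694824219, 202.5), (18.335756301879883, 12.969193458557129), 26.56505012512207)
core side (303, 209, 12, 30) ((308.5, 223.5), (29.0, 11.0), 90.0)
core top (279, 193, 11, 7)
bin side [[375, 304], [327, 323], [335, 348], [349, 363], [388, 346], [399, 332]]
```

Run:
```python
from h import *
M=lambda x,y,ox,oy,k:(ox+(x+.5)/k-.5,oy+(y+.5)/k-.5)
print("tray");P=np.array([onz("top",*M(x,y,150,205,4),.018)[:2] for x,y in[(58,357-300),(331,59),(328,225),(53,223)]])
print(P,P.mean(0),[np.linalg.norm(P[i]-P[i-1]) for i in range(4)],np.arctan2(-(P[0]-P[1])[0],(P[0]-P[1])[1]),np.arctan2(-(P[3]-P[2])[0],(P[3]-P[2])[1]))
a,b=[onz("top",*M(x,y,255,165,5),.122) for x,y in[(67,138),(347,132)]];print("bar near edge",a,b,np.arctan2(-(a-b)[0],(a-b)[1]))
for u in(289,305):print("tab far/near",onz("top",u,183.6,.158),onz("top",u,190.4 if u==289 else 189.3,.122), onz("top",u,187,.14))
c=(onz("top",297,183.6,.158)+onz("top",297,189.9,.122))/2;c[2]=.112;print("c",c)
# side check: tab corners predicted, vs observed mosaic corners
for yaw in(0,.03,-.03):
  R=np.array([[np.cos(yaw),-np.sin(yaw),0],[np.sin(yaw),np.cos(yaw),0],[0,0,1]])
  Q=[c+R@np.array(p) for p in[(-.007,.022,.046),(-.007,-.022,.046),(.007,-.022,.046),(.007,.022,.046),(-.007,-.022,.010),(-.007,.022,.01),(0,.03,-.004),(-.012,.08,.01),(-.012,-.08,.01),(.012,-.08,.01)]]
  print(yaw,[[int(round((x+.5-275)*4+400-.5)),int(round((y+.5-180)*4))] for x,y in[proj("side",q) for q in Q]])
  print([[int(round((x+.5-255)*5-.5)),int(round((y+.5-165)*5))] for x,y in[proj("top",q) for q in Q]])
b=np.array([.4393,-.309,0])
yaw=-.15
R=np.array([[np.cos(yaw),-np.sin(yaw),0],[np.sin(yaw),np.cos(yaw),0],[0,0,1]])
print("bin",[[int((x+.5-320)*4+400),int((y+.5-295)*4+300)] for x,y in[proj("side",b+R@np.array(p)) for p in[(-.0575,.038,.052),(.0575,.038,.052),(.0575,-.038,.052),(-.0575,-.038,.052)]]])
```

```text
tray
[[0.48457811 0.39354506]
 [0.48902458 0.18571497]
 [0.3634505  0.18337608]
 [0.35906844 0.39042134]] [0.42403041 0.28826437] [np.float64(0.12554853234349614), np.float64(0.20787764992394023), np.float64(0.12559585770250767), np.float64(0.20709163242968848)] 0.02139145816673257 0.021161562078570742
bar near edge [0.55920928 0.0804779  0.122     ] [ 0.56745825 -0.07804383  0.122     ] 0.05198998450055875
tab far/near [0.57897299 0.02394077 0.158     ] [0.56613886 0.02132189 0.122     ] [0.57270019 0.02263451 0.14      ]
tab far/near [ 0.58034051 -0.02003602  0.158     ] [ 0.57067363 -0.02395096  0.122     ] [ 0.57407494 -0.02201571  0.14      ]
c [5.73957047e-01 3.37077215e-04 1.12000000e-01]
0 [[541, 57], [586, 83], [604, 77], [559, 51], [584, 135], [540, 108], [541, 119], [481, 76], [639, 176], [670, 164]]
[[174, 117], [255, 120], [255, 94], [175, 92], [248, 130], [170, 128], [155, 120], [67, 134], [350, 142], [350, 100]]
0.03 [[541, 57], [587, 82], [604, 76], [558, 51], [585, 135], [540, 108], [540, 120], [478, 77], [642, 175], [672, 163]]
[[175, 118], [255, 118], [255, 93], [175, 93], [248, 129], [171, 129], [155, 121], [68, 138], [350, 138], [349, 96]]
-0.03 [[542, 56], [585, 83], [603, 77], [560, 51], [583, 135], [541, 107], [542, 119], [483, 75], [635, 177], [667, 166]]
[[174, 116], [254, 121], [255, 96], [175, 91], [247, 131], [170, 127], [155, 118], [67, 129], [349, 146], [351, 105]]
bin [[422, 407], [621, 336], [721, 435], [511, 518]]
```

```bash
cat >> h.py <<'E'
def Rd(yaw,flip=1):
    c,s=flip*np.cos(yaw),flip*np.sin(yaw);return np.array([[-s,c,0],[c,s,0],[0,0,-1.]])
BAR=np.array([.574,.0003,.112]);BYAW=.048;TRAY=np.array([.424,.288]);TYAW=.021;BIN=np.array([.4393,-.309]);BINYAW=-.15
E
python3 - <<'E'
from h import *
for f in(1,-1):
  for p,y in[((*BAR[:2],.25),BYAW),((*BAR[:2],.151),BYAW),((*TRAY,.15),TYAW),((*TRAY,.04),TYAW),((*BIN,.2),BINYAW),((*BIN,.09),BINYAW)]:
    q=solve_ik(p,Rd(y,f));print(f,p,None if q is None else np.round(q,2))
E
```

```text
1 (np.float64(0.574), np.float64(0.0003), 0.25) [-0.58  0.33  0.64  1.8  -0.22  1.08  0.2 ]
1 (np.float64(0.574), np.float64(0.0003), 0.151) [-0.52  0.45  0.59  1.9  -0.31  0.89  0.27]
1 (np.float64(0.424), np.float64(0.288), 0.15) [-0.97  0.32  0.35  2.03 -0.15  0.82 -0.51]
1 (np.float64(0.424), np.float64(0.288), 0.04) [-0.91  0.5   0.29  2.1  -0.25  0.58 -0.42]
1 (np.float64(0.4393), np.float64(-0.309), 0.2) [-0.18  0.39  0.92  1.95 -0.37  0.98  0.77]
1 (np.float64(0.4393), np.float64(-0.309), 0.09) [-0.14  0.6   0.92  2.04 -0.65  0.82  1.01]
-1 (np.float64(0.574), np.float64(0.0003), 0.25) [ 0.75  0.56 -1.17  1.73  0.54  1.23  2.63]
-1 (np.float64(0.574), np.float64(0.0003), 0.151) [-0.84  0.65  1.11  1.91 -0.68  1.03 -2.52]
-1 (np.float64(0.424), np.float64(0.288), 0.15) [-0.46  0.33 -0.27  2.    0.11  0.83  2.37]
-1 (np.float64(0.424), np.float64(0.288), 0.04) [-0.44  0.5  -0.3   2.07  0.25  0.6   2.25]
-1 (np.float64(0.4393), np.float64(-0.309), 0.2) [-0.3   0.48  1.12  1.95 -0.5   1.03 -2.24]
-1 (np.float64(0.4393), np.float64(-0.309), 0.09) [-0.24  0.71  1.11  2.04 -0.82  0.92 -1.97]
```

Run:
```python
from h import *
R=Rd(BYAW)
reach((*BAR[:2],.26),R)
h=line_to((*BAR[:2],.151),velocity=.1,force_limit=6)
s=read_state();print(h,s["t"],s["tcp_pos"],s["ft_force"])
a=snap("side","s2");b=snap("top","t2")
m=np.zeros((600,800,3),np.uint8);m[:,:400]=cv2.resize(a[140:260,285:365],(400,600));m[:,400:]=cv2.resize(b[130:220,265:325],(400,600));cv2.imwrite("pics/m2.png",m)
```

```text
False 4.05 [5.74537209e-01 2.27868689e-04 1.51656936e-01] [-0.29436116 -0.25692769 -0.07570538]
```

View pics/m2.png

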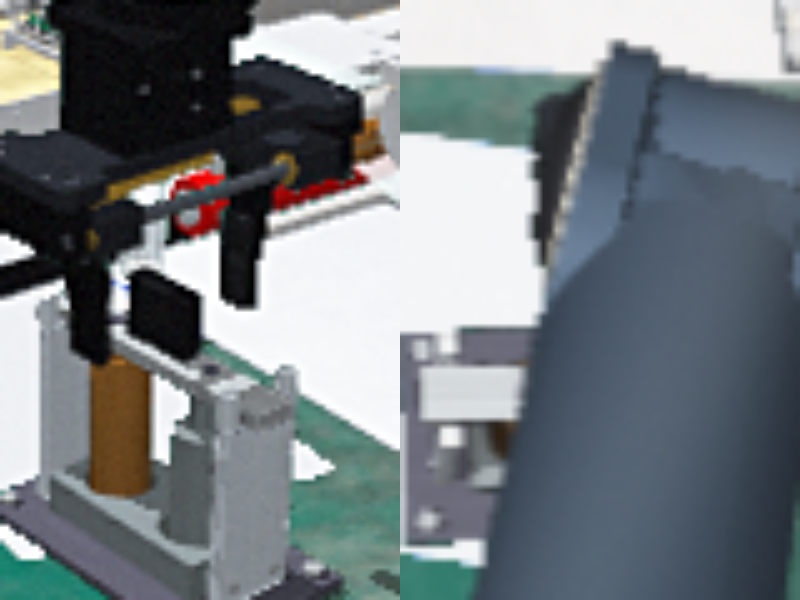

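The side crop shows the fingers straddling the tab (at crop (165,315)), with the near finger at (90,310) and the far one at (240,260). I'll clamp gently and check the side force.

Run:
```python
from h import *
clamp(8)
s=read_state();print(s["t"],s["tcp_pos"],s["ft_force"],s["torque"],s["opening"],s["grip_force"])
clamp(30)
s=read_state();print(s["t"],s["tcp_pos"],s["ft_force"],s["torque"],s["opening"],s["grip_force"])
```

```text
5.3167 [5.74165926e-01 3.18182108e-04 1.51022744e-01] [ 0.74181156 -0.60764631 -0.26982821] [-0.05824183 -0.10812618 -0.02213387] 0.014033555434955575 7.999482228769921
5.5333 [5.74139615e-01 2.91565474e-04 1.51050587e-01] [ 0.49938847 -0.59304607 -0.22023084] [-0.0772957  -0.13908076 -0.00531508] 0.014041618130767366 29.999598967842758
```

Opening is 14.0 mm and the side force is negligible. Next I lift and carry the bar to the tray.

Run:
```python
from h import *
p=read_state()["tcp_pos"]
h=line_to((p[0],p[1],.235),velocity=.08,force_limit=15)
s=read_state();print(h,s["t"],s["tcp_pos"],s["ft_force"],s["torque"],s["opening"])
if not h:
    line_to((*TRAY,.235),Rd(TYAW),velocity=.15)
    line_to((*TRAY,.075),velocity=.12)
    s=read_state();print(s["t"],s["tcp_pos"],s["ft_force"],s["torque"],s["opening"])
    a=snap("side","s3");b=snap("top","t3")
    m=np.zeros((600,800,3),np.uint8);m[:,:400]=cv2.resize(a[165:255,175:235],(400,600));m[:,400:]=cv2.resize(b[180:285,150:220],(400,600));cv2.imwrite("pics/m3.png",m)
```

```text
False 6.7333 [5.73723403e-01 3.75094273e-04 2.34391719e-01] [ 0.34256794  0.23661213 -1.76782159] [-0.08964347  0.05865442  0.02667473] 0.013809715372100195
10.5333 [0.42446793 0.28834929 0.07562531] [ 0.31791176  0.08717264 -3.00147679] [-0.08106856  0.0529632   0.00444714] 0.013751158376301042
```

View pics/m3.png

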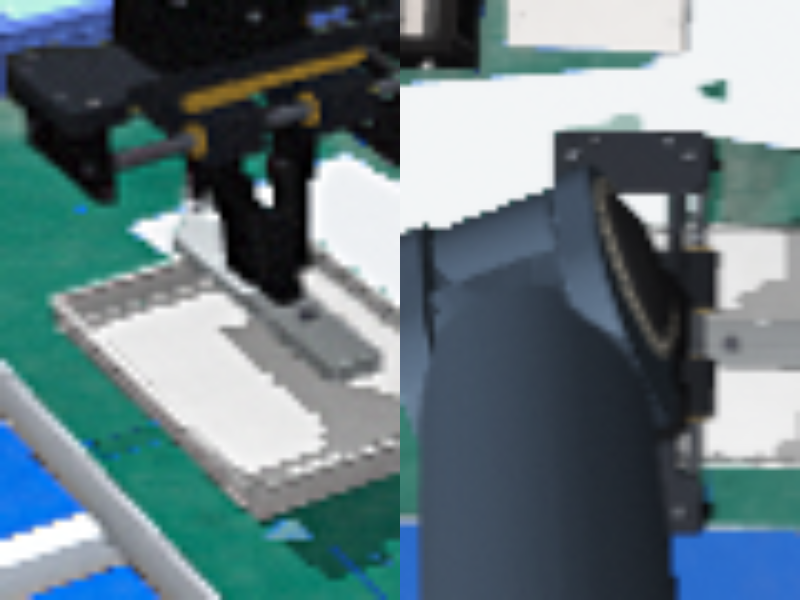

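The bar is level and along the tray, centred above its floor (near end at crop (355,360)). I'll lower it until it touches.

Run:
```python
from h import *
h=line_to((*TRAY,.036),velocity=.03,force_limit=4)
s=read_state();print(h,s["t"],s["tcp_pos"],s["ft_force"],s["opening"])
if h or s["tcp_pos"][2]<.043:
    let_go();pause(.2);s=read_state();print(s["t"],s["tcp_pos"],s["ft_force"],s["opening"])
    line_to((*TRAY,.23),velocity=.15)
    q=Rd(BYAW)
    line_to((.52,.15,.23),q,velocity=.25)
    a=snap("side","s4")
    b=snap("top","t4")
    m=np.zeros((600,800,3),np.uint8);m[:300,:400]=cv2.resize(a[190:250,170:250],(400,300));m[300:,:400]=cv2.resize(b[205:280,150:250],(400,300));m[:300,400:]=cv2.resize(a[180:255,275:375],(400,300));m[300:,400:]=cv2.resize(b[165:225,255:335],(400,300));cv2.imwrite("pics/m4.png",m);print(read_state()["t"])
```

```text
True 11.6583 [0.42382789 0.28789535 0.04109864] [-0.81526697 -0.26129426  3.84339631] 0.013800439239139784
13.2083 [0.42294521 0.28737308 0.04047652] [0.07748082 0.15179715 0.04636206] 0.0870801497594006
15.55
```

View pics/m4.png

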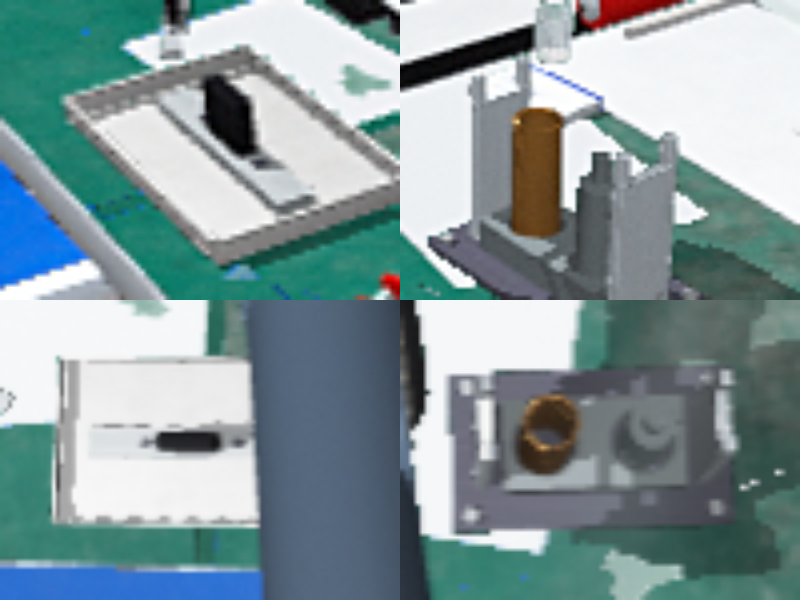

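The bar lies flat in the tray with its tab up (crop (230,115)). The core stands free in the rack, its rim at (551,420) in the top crop. I'll measure the core, then grip it.

Run:
```python
from h import *
c=onz("top",255+150.5/5-.5,165+120/5-.5,.108);e=BAR+np.array([-.03*np.sin(BYAW),.03*np.cos(BYAW),0]);print("img",c,"exp",e)
g=(c[:2]+e[:2])/2
R=Rd(BYAW)
line_to((*g,.23),R,velocity=.2)
h=line_to((*g,.094),velocity=.08,force_limit=5)
s=read_state();print(h,s["t"],s["tcp_pos"],s["ft_force"])
if not h:
    clamp(6);s=read_state();print(s["t"],s["tcp_pos"],s["ft_force"],s["torque"],s["opening"],s["grip_force"])
    snap("side","s5")
```

```text
img [0.57361164 0.03317099 0.108     ] exp [0.57256055 0.03026545 0.112     ]
False 18.2 [0.57338438 0.03175003 0.09443214] [ 1.13237321 -0.2191698  -0.70611182]
19.1333 [0.57308658 0.03171221 0.09398407] [-0.2711249   0.03005293  0.21276116] [-0.12596928  0.02686679  0.00142555] 0.03254974744881619 5.999975239246851
```

Run:
```python
from h import *
clamp(9);p=read_state()["tcp_pos"]
h=line_to((p[0],p[1],.25),velocity=.08,force_limit=10)
s=read_state();print(h,s["t"],s["ft_force"],s["opening"],s["grip_force"])
if not h and s["opening"]>.02:
    line_to((*BIN,.25),Rd(BINYAW),velocity=.18)
    line_to((*BIN,.15),velocity=.1)
    s=read_state();print(s["t"],s["tcp_pos"],s["ft_force"],s["opening"])
    a=snap("side","s6");b=snap("top","t6")
    m=np.zeros((600,800,3),np.uint8);m[:,:400]=cv2.resize(a[250:370,325:405],(400,600));m[:,400:]=cv2.resize(b[180:285,360:430],(400,600));cv2.imwrite("pics/m6.png",m)
```

```text
False 21.5 [-0.11984593  0.19809618 -0.54653626] 0.03227134480759274 8.999933083250653
24.8333 [ 0.43967318 -0.30936567  0.150591  ] [-0.99729026 -0.45940719  0.24497335] 0.03289181217708999
```

View pics/m6.png

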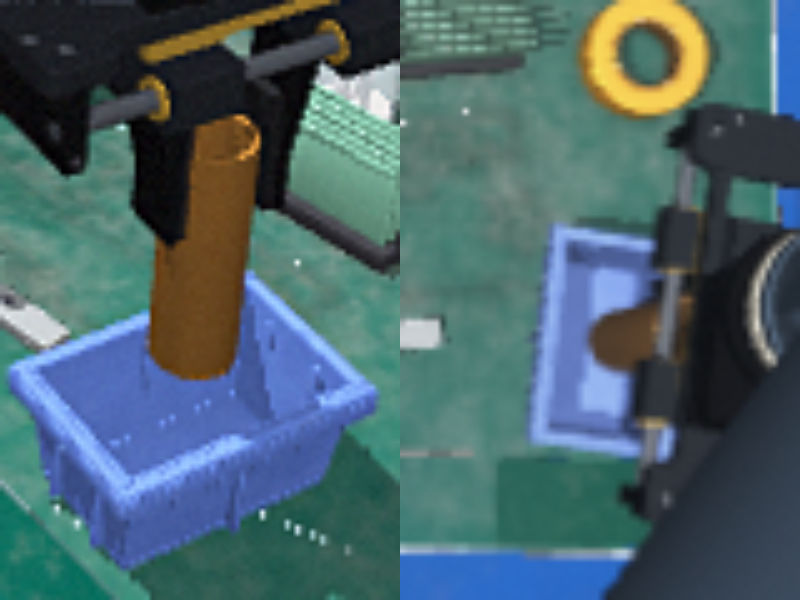

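The core has tilted in the grip about the closing axis. Its lower end has swung towards +y, to about (195,355) in the side crop. I'll measure the tilt and rotate the wrist to bring it upright.

Run:
```python
from h import *
b,e=tri((360+(616+.5-400)/5.714-.5,180+337/5.714-.5),(325+195.5/5-.5,250+357/5-.5));print("bottom",b,e)
s=read_state();p=s["tcp_pos"];R=np.array(s["orientation"])
for z in (.05,.06,.07,.08):print(z,onz("side",325+195.5/5-.5,250+357/5-.5,z),onz("top",360+(616-400)/5.714,180+337/5.714,z))
t=tri((0,0),(0,0)) if 0 else None
d=R.T@(b-p);print("in tool",d,"tilt about y",np.arctan2(d[0],d[2]),"norm",np.linalg.norm(d))
# side-view axis: brown mask, lower & upper widths
im=cv2.imread("pics/s6.png");h=cv2.cvtColor(im,cv2.COLOR_BGR2HSV);m=cv2.inRange(h,(5,100,40),(22,255,255));m[:,:345]=0;m[:,380:]=0;m[:270]=0;m[326:]=0
for v in range(292,322,4):
    x=np.where(m[v])[0];print(v,x.min(),x.max())
def pt(th,L):  # predicted axis in side view
    return proj("side",p+R@np.array([np.sin(th)*L,0,np.cos(th)*L]))
for th in(-.4,-.3,-.2,-.1,0,.1,.2,.3,.4):print(th,np.round(pt(th,.086),1),np.round(pt(th,.03),1),np.round(proj("top",p+R@np.array([np.sin(th)*.086,0,np.cos(th)*.086])),1))
```

```text
bottom [ 0.44191978 -0.30907219  0.06033487] 0.0006833007405518545
0.05 [ 0.45067688 -0.30165932  0.05      ] [ 0.44074297 -0.31356723  0.05      ]
0.06 [ 0.44252797 -0.30896249  0.06      ] [ 0.44020473 -0.31020674  0.06      ]
0.07 [ 0.43437907 -0.31626565  0.07      ] [ 0.4396665  -0.30684626  0.07      ]
0.08 [ 0.42623017 -0.32356882  0.08      ] [ 0.43912827 -0.30348577  0.08      ]
in tool [0.00059416 0.00201416 0.09033912] tilt about y 0.006576955990935228 norm 0.09036352282817096
292 362 374
296 362 374
300 356 373
304 356 373
308 355 372
312 355 372
316 355 372
320 355 371
-0.4 [374.2 328.8] [369.4 299. ] [409.8 240.9]
-0.3 [371.3 327.1] [368.4 298.5] [406.8 240.5]
-0.2 [368.5 325. ] [367.4 297.9] [403.8 240. ]
-0.1 [365.6 322.5] [366.4 297.1] [400.9 239.5]
0 [362.9 319.7] [365.4 296.1] [398. 239.]
0.1 [360.2 316.6] [364.4 295.1] [395.3 238.5]
0.2 [357.7 313.3] [363.5 293.9] [392.6 238. ]
0.3 [355.2 309.7] [362.6 292.7] [390.1 237.5]
0.4 [352.9 305.9] [361.7 291.3] [387.8 237. ]
```

The triangulated lower end sits directly below the TCP, with a tilt of about 0.01 rad. The apparent lean was only perspective, so I'll lower the core.

Run:
```python
from h import *
h=line_to((*BIN,.081),velocity=.03,force_limit=2.5)
s=read_state();print(h,s["t"],s["tcp_pos"],s["ft_force"],s["opening"])
if s["tcp_pos"][2]<.096:
    let_go();pause(.3)
    line_to((*BIN,.25),velocity=.12);line_to((.5,-.1,.3),velocity=.25)
    a=snap("side","s7");b=snap("top","t7");print(read_state()["t"],read_state()["opening"])
    m=np.zeros((600,800,3),np.uint8);m[:,:400]=cv2.resize(a[250:370,325:405],(400,600));m[:300,400:]=cv2.resize(b[205:275,350:443],(400,300));m[300:,400:]=cv2.resize(a[190:250,170:250],(400,300));cv2.imwrite("pics/m7.png",m)
```

```text
True 26.7583 [ 0.43951012 -0.30910187  0.08783793] [0.61242735 0.41435534 4.92777566] 0.03249362971580139
30.825 0.08712709718028376
```

View pics/m7.png

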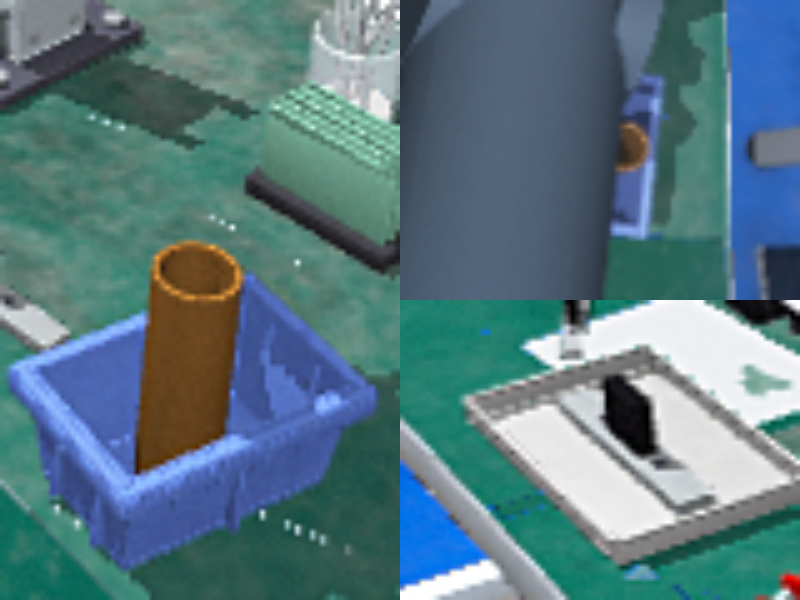

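The core stands upright in the bin (rim at side crop (197,270)). The bar is still flat in the tray (crop (630,440)), and the arm is clear of both.

```bash
python3 -c "
from h import *
print(job_done())"
```

```text
the job is handed in; nothing more can be done
None
```

The retaining bar lies flat in the tool tray with its tab up, the core stands upright in the small bin, both are released, and the job was handed in at about 31 s of the 61 s allowed; the hand-in returned no verdict.

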